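Hold the check paddle in the light reader's slot

ROBOT

A 6-joint arm with a two-finger parallel gripper is mounted at the origin on the work surface. World frame = base frame: x ahead of the robot, y to its left, z up, the work surface at z = 0. Lengths are in m, angles in rad, forces in N, time in s.
With the tool pointing down it reaches from about 0.3 to 0.875 m from the base axis. Payload 6.4 kg.
Tool frame: the origin (TCP) lies on the mounting face of the last link; the fingertips stand 173 mm ahead of it and the grasp point (between the pads) lies 155 mm ahead of it (ctrl.tip_reach is the distance from the TCP to the fingertips, in m); z points along the fingers, y is the line along which they close (so a half turn about z gives the same grasp; the last joint's range is limited). The gripper opens to 85 mm and grips with 20 to 120 N. Pads are 22 mm wide; open, the fingers measure 114 mm over their backs; the gripper's body (76 mm by 85 mm) begins 54 mm behind the grasp point. The pads swing forward as they close: fully open they stand 13 mm farther back than shut.
Start: joints at [1.069, 0.181, 1.607, -0, 1.354, -0.206], TCP at [0.168, 0.55, 0.405] pointing down, gripper open.
Joint ranges: [-2.99, 2.99], [-0.89, 2.07], [0.3, 2.58], [-1.14, 4.28], [0, 2.63], [-3.12, 3.12]. Speed limits (rad/s): [2.57, 2.57, 3.01, 3.14, 3.14, 3.14].

INTERFACE

Orientations are given as a unit quaternion [w, x, y, z].
In Python, from bench import ctrl gives the robot as it stands.
- The arm moves only by the shell command python3 -m pendant 'ROWS'. ROWS is JSON, a list that holds one entry, the list of rows, each a list of 7 numbers: the opening, from 0 (shut) to 1 (fully open), then the shift along the tool's x, y, z in mm, then the turn, a rotation vector about the tool's x, y, z in rad. A call has 1 to 5 rows; each row is the pose to reach, as a shift and turn from the pose commanded when the call began, along the tool's axes at that moment; what a row does not reach only later rows make up. A row lasts 1/12 s, in which the tool goes at most 41.7 mm and 7.16 degrees, less where a joint would pass 70% of its speed; a pose out of reach is approached as far as the arm can. A call with a gripper value outside its range is refused whole. The fingers move at their own pace and stop on an object; the grip force is fixed at half the most. Time passes only in rows, so rows that repeat a pose let the fingers close. It gives the time, the measured TCP pose, the force, the opening and the grip force at its end, in the units of the state.
- ctrl.get_obs(): the state, without advancing time (a new reading comes with each control period).
- ctrl.camera(name): name is "scene" or "side" or "wrist"; returns the picture (400x640x3 uint8, red, green, blue); there is no depth.
- ctrl.camera_params(name): a dict with "mtx" (3x3 intrinsics, pixels), "distortion" ([k1, k2, p1, p2, k3] as OpenCV has them; the pictures are not rectified), "world_from_camera" (4x4, takes a point from camera to world coordinates); the wrist camera has in their place "tool_from_camera" (4x4, takes a point from camera to tool coordinates, whose origin is the TCP and whose axes are the flange's). Camera axes: x right, y down, z forward; pixel columns grow to the right and rows downward; lengths in m; the calibration is good to about 2 mm. A picture is of the moment at which its call begins: read the wrist's pose just before it. camera_params takes no time and is no camera call.
- ctrl.hand_in(): hands the job in; it is judged then, once.
Trained networks look in the newest picture that a camera, given by its name, has taken for a name from the list of things; names that differ only in an ending like _2 or _b are one class to them, and where a whole thing is asked for, a point or a joint stands for the part that bears it (a point fixed in the world has none). Each returns a list of dicts, best first, with "confidence" (0 to 1); they miss things now and then, are a little off and sometimes report something else, mostly with a low value. They report only what shows in the picture. A call takes as long as a camera call. They do not tell look-alikes from the thing itself.
- ctrl.boxes_of(camera, name): "point" ([column, row] as shares, 0 to 1, of the picture: columns of its width, rows of its height, amid what is visible of it).
The state is a dict: "time_s": time; "q": joint angles; "dq": joint speeds; "joint_efforts": joint torques, N m; "eef_pos": TCP position; "eef_rot": TCP orientation; "wrist_force": force on the tool from outside, world axes, zero at the start; "torque": the same for the moment, N m; "opening": opening from 0.0 (shut) to 1.0 (fully open); "grasp_force": force on a finger pad.
Only numpy, scipy, OpenCV 4.12 (cv2) and the standard library are available. Lean on these libraries where they do the work, as an engineer would, in place of code of your own. Each camera call takes 0.05 s, during which the arm holds its last target. There are 200 camera calls.

TASK

Check the light reader: slide the shutter on its top fully open, then lift the check paddle (the narrower one, with the flat bar grip) out of the stand and lower its blade through the reader's slot until the shoulder is about a centimetre above the reader's top. Finish while still holding it there, upright and still, hanging freely in the slot from the gripper and not resting or pressed on the reader; leave the round-knobbed wide paddle and the other things on the bench where they are.

Things in the scene. Friction and masses are not known exactly. Their poses are not given: they have to be found in the camera images.
- reader: White bench-top light reader, a fixed hollow box 240 (x) x 180 (y) x 115 (z) mm with a small display on top near its -x end. Origin: centre of its underside; z up. It may stand on the left or the right of the bench, turned by up to 0.25 rad.
- slot_mouth (a point): Centre of the mouth of the slot in the reader's top, in the plane of the top (115 mm above the bench, 20 mm to +x of the reader's centre). The slot is 54 mm along its x and 10 mm along its y (axes as the reader's), through a top 8 mm thick; below is a free cavity 101 mm deep. The paddle's 50 x 6 mm blade has 2 mm clearance on every side. The shutter covers it at first.
- shutter (a joint): Travel (m) of the steel shutter plate (70 x 40 x 3 mm) that slides on the reader's top towards the reader's +y: 0 to 0.008 at the start (slot covered), 0.05 against its end stop (fully open). It slides with about 1.5 N of friction, does not spring back, and stays where it is left.
- shutter_tab (a point): Centre of the top of the shutter's upright black tab, 30 (x) x 10 (y) mm and 24 mm tall above the plate, its top 27 mm above the reader's top; axes as the reader's. It moves with the shutter, is 10 mm to +y of the plate's centre, and with the shutter fully open is 60 mm to +y of the slot's centre. Pinch it across y, or push it.
- stand: Grey fixed stand 100 (x) x 170 (y) x 95 (z) mm. Its top has two slots, each 64 mm along x and 10 mm along y, centred 42 mm to +y and to -y of its centre, one for each paddle; a paddle's blade reaches 75 mm down into it. Origin: centre of the underside; z up. It stands on the other side of the bench from the reader, turned by up to 0.35 rad.
- check_paddle: The check paddle (84 to 170 g, loose), in either slot of the stand, shoulder on its top. Origin: centre of the shoulder's underside; z up, x along the blade's width, y through its thickness. Blade 50 x 6 mm, z -75 to 0 (lowest 6 mm: 46 x 4), with a glass window; shoulder 56 x 24 mm, z 0 to 6; flat black bar grip 36 (x) x 14 (y) mm, z 6 to 48. Either way round fits.
- wide_paddle: The other paddle, to be left in the stand: in either slot of the stand, shoulder on its top. Origin: centre of the shoulder's underside; z up, x along the blade's width, y through its thickness. Blade 60 x 6 x 75 mm, too wide for the reader; shoulder 66 x 24 x 6 mm; round upright black knob grip, 18 mm in diameter, from z 6 to 48 mm.
- bottle: Bystander: bottle with a screw cap, 66 mm in diameter, 150 mm tall, between and beyond reader and stand. Origin: centre of its underside.
- tube_rack: Bystander: tube rack 80 x 120 x 57 mm at the far left. Origin: centre of its underside.
- tub: Bystander: empty open tub 100 x 160 x 80 mm at the far right. Origin: centre of its underside.
- marker: Bystander: marker pen 130 mm long, 14 mm thick, lying on the bench between reader and stand. Origin: centre of its underside, x along the pen.
Things that resemble listed ones, but are neither listed nor needed, are in the scene too. There is more than one size of the stand; the job needs the larger.

How it is judged:
By the outcome, as a careful person would: the job done as asked, in the order asked, and still so for the second after the job is handed in, while the arm keeps its last pose, push and grip.
It also fails if it takes over 61 s, if anything falls off the work surface, if the arm or the gripper's body presses on something with over 40 N, if the wrist force passes 120 N, or if a joint passes its speed limit or range.

## Working session

There is one attempt and no reset: what is moved stays moved. The work goes in short steps, Python scripts to look and compute and a shell command to move; the robot and the scene stay as the last step left them, time stands still between calls to the robot, and variables do not carry over. Pictures are saved under pics/ and viewed, at most 10 in all, crops included, and the job is handed in when it is done.

```bash
mkdir -p pics; ls
cat > h.py <<'E'
import numpy as np, cv2
from bench import ctrl
from scipy.spatial.transform import Rotation as R
def Rq(q): return R.from_quat([q[1],q[2],q[3],q[0]])
def cam(n):
    p=ctrl.camera_params(n); K=np.array(p["mtx"]);d=np.array(p["distortion"])
    if n=="wrist":
        o=ctrl.get_obs();T=np.eye(4);T[:3,:3]=Rq(o["eef_rot"]).as_matrix();T[:3,3]=o["eef_pos"]
        T=T@np.array(p["tool_from_camera"])
    else: T=np.array(p["world_from_camera"])
    return K,d,T
def pix2w(c,uv,z):
    K,d,T=c
    n=cv2.undistortPoints(np.array(uv,float).reshape(-1,1,2),K,d).reshape(-1,2)
    r=np.c_[n,np.ones(len(n))]@T[:3,:3].T
    return T[:3,3]+r*((z-T[2,3])/r[:,2])[:,None]
def w2pix(c,P):
    K,d,T=c;Ti=np.linalg.inv(T)
    return cv2.projectPoints(np.array(P,float).reshape(-1,1,3),cv2.Rodrigues(Ti[:3,:3])[0],Ti[:3,3],K,d)[0].reshape(-1,2)
def shot(n,f):
    c=cam(n);im=np.array(ctrl.camera(n));cv2.imwrite(f"pics/{f}.png",im[:,:,::-1]);return c,im
E
python3 - <<'E'
from h import *
for n in("scene","side"):
    c,im=shot(n,n)
    print(n,c[2][:3,3].round(2))
    for t in("reader","shutter_tab","stand","check_paddle","wide_paddle"):
        for b in ctrl.boxes_of(n,t): print(t,(np.array(b["point"])*[640,400]).round(),round(b["confidence"],2))
E
```

```text
pics
scene [1.08 0.32 0.6 ]
reader [439. 230.] 0.82
shutter_tab [443. 210.] 0.92
stand [244. 176.] 0.9
stand [318. 150.] 0.72
check_paddle [248. 154.] 0.55
check_paddle [436. 229.] 0.29
wide_paddle [225. 143.] 0.66
wide_paddle [342. 319.] 0.37
side [ 0.42 -0.57  0.7 ]
reader [263. 169.] 0.81
shutter_tab [268. 145.] 0.59
stand [232. 308.] 0.89
stand [340. 345.] 0.6
check_paddle [349. 336.] 0.75
check_paddle [334. 287.] 0.62
wide_paddle [348. 336.] 0.95
wide_paddle [269. 143.] 0.31
```

View pics/scene.png

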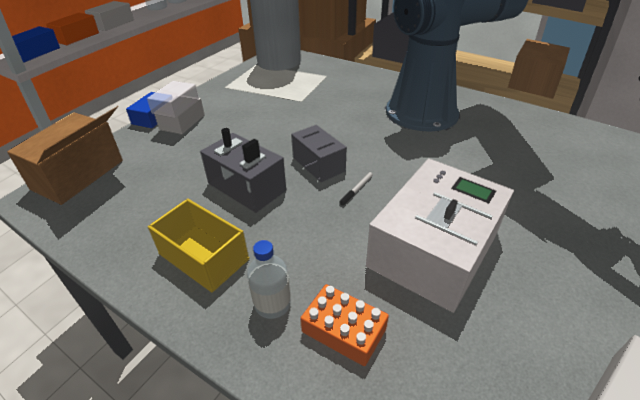

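View pics/side.png

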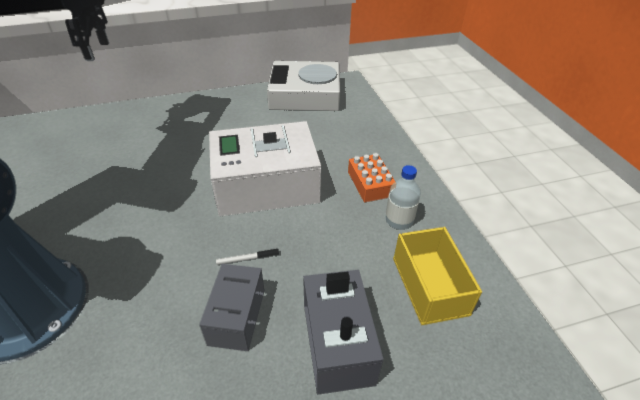

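Side view: two stands, the large one at (342,330) holding both paddles and a smaller empty one at (235,307). The flat bar grip at (338,284) (scene (250,152)) is the check paddle. The round knob at (347,327) (scene (226,140)) is the wide paddle. I'll confirm this in an enlarged crop.

Run:
```python
import cv2,numpy as np
a=cv2.imread("pics/side.png");b=cv2.imread("pics/scene.png")
f=lambda i,x,y:cv2.resize(i[y:y+100,x:x+133],(400,300),interpolation=cv2.INTER_CUBIC)
cv2.imwrite("pics/crop.png",np.vstack([np.hstack([f(a,195,105),f(a,280,255)]),np.hstack([f(b,390,150),f(b,185,120)])]))
```

```text
(no output)
```

View pics/crop.png

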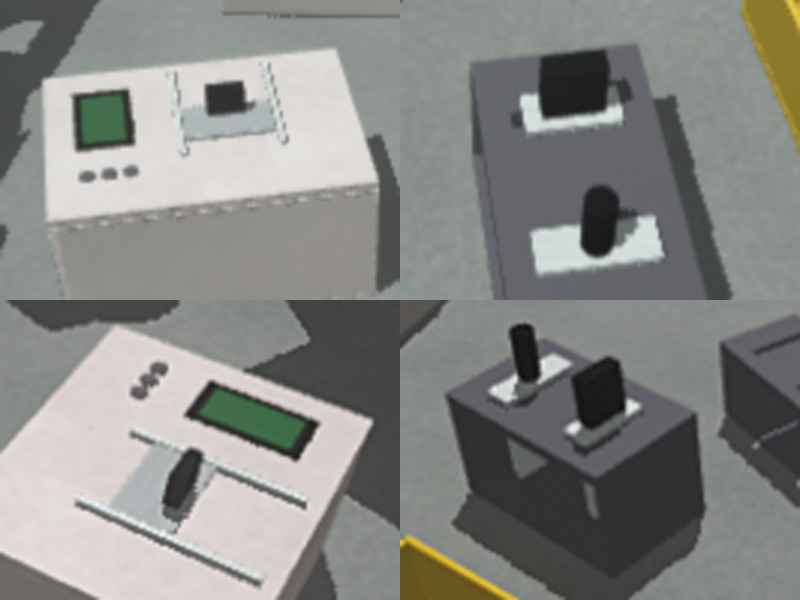

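The crop confirms it: the bar grip (right panels, far slot) is the check paddle. The reader's display faces the robot, so reader +x points ahead and the shutter opens towards world +y.

Run:
```python
from h import *
s=400/133.
S=cam("side");C=cam("scene")
P=lambda c,o,pts,z:pix2w(c,np.array(pts)/s+o,z)
r=P(S,(195,105),[(42,80),(335,50),(378,184),(48,220)],.115)
print("reader side BL BR FR FL\n",r.round(4), [np.linalg.norm(r[i]-r[i-1]).round(3) for i in range(4)])
print("scene near-left/right corner",P(C,(390,150),[(117,25),(372,122)],.115).round(4))
a=np.arctan2(*(r[1]-r[0]+r[2]-r[3])[[1,0]]);b=np.arctan2(*(r[0]-r[3]+r[1]-r[2])[[1,0]])-np.pi/2
print("center",r.mean(0),"yaw",a,b)
print("tab",P(S,(195,105),[(224,85)],.142),P(S,(195,105),[(226,114)],.118),P(C,(390,150),[(186,155)],.142))
print("stand back corners",P(S,(280,255),[(72,64),(237,45)],.095))
print("check top",P(S,(280,255),[(140,55),(204,52),(209,60),(141,63),(173,57)],.143),"scene",P(C,(185,120),[(197,67)],.143))
print("shoulder front",P(S,(280,255),[(127,132),(222,121)],.1))
print("wide top",P(S,(280,255),[(201,190)],.143))
o=ctrl.get_obs();print(o);print(Rq(o["eef_rot"]).as_matrix().round(3))
```

```text
reader side BL BR FR FL
 [[0.3999 0.3213 0.115 ]
 [0.6389 0.3018 0.115 ]
 [0.6245 0.1227 0.115 ]
 [0.3879 0.145  0.115 ]] [np.float64(0.177), np.float64(0.24), np.float64(0.18), np.float64(0.238)]
scene near-left/right corner [[0.3854 0.145  0.115 ]
 [0.4009 0.3235 0.115 ]]
center [0.51278889 0.22268602 0.115     ] yaw -0.08794431657478634 -0.07407416639585507
tab [[0.53434369 0.23691074 0.142     ]] [[0.53341405 0.2326525  0.118     ]] [[0.52686761 0.23474169 0.142     ]]
stand back corners [[ 0.51855247 -0.13970691  0.095     ]
 [ 0.61603154 -0.15221701  0.095     ]]
check top [[ 0.54727931 -0.17784246  0.143     ]
 [ 0.5812877  -0.18510359  0.143     ]
 [ 0.58217966 -0.19085615  0.143     ]
 [ 0.54628211 -0.18305023  0.143     ]
 [ 0.56407541 -0.18382625  0.143     ]] scene [[ 0.56215961 -0.18718772  0.143     ]]
shoulder front [[ 0.53552369 -0.1957631   0.1       ]
 [ 0.58852843 -0.20292906  0.1       ]]
wide top [[ 0.55283037 -0.26451437  0.143     ]]
{'time_s': 0.6, 'q': array([ 1.06869965e+00,  1.80814422e-01,  1.60701729e+00,  1.39594140e-05,
        1.35378290e+00, -2.06291768e-01]), 'dq': array([-0.00108293,  0.00054746, -0.00110031, -0.00064435,  0.00060565,
        0.00151323]), 'joint_efforts': array([-8.96944566e-04, -4.44596672e+01, -3.51526344e+01, -2.71473964e-04,
        9.86930354e-04,  2.07547549e-05]), 'eef_pos': array([0.16760169, 0.55004578, 0.40467197]), 'eef_rot': array([-1.02015358e-05,  1.47365300e-01,  9.89082134e-01, -7.93550273e-06]), 'wrist_force': array([-0.39679148, -0.14563236, -0.38590615]), 'torque': array([-0.04753299,  0.00446626, -0.03516851]), 'grasp_force': 0.0, 'opening': 0.9996744233998904}
[[-0.957  0.292 -0.   ]
 [ 0.292  0.957 -0.   ]
 [ 0.    -0.    -1.   ]]
```

```bash
cat >> h.py <<'E'
def go(pos,yaw):
    """shift (mm, tool axes) and turn to TCP pos, tool y at reader-style yaw (tool y=(-sin,cos), z down)"""
    o=ctrl.get_obs();M=Rq(o["eef_rot"]).as_matrix()
    d=M.T@(np.array(pos)-o["eef_pos"])*1000
    y=np.array([-np.sin(yaw),np.cos(yaw),0]);z=np.array([0,0,-1.])
    if y@M[:,1]<0: y=-y
    G=np.c_[np.cross(y,z),y,z]
    print("shift",d.round(1),"turn",R.from_matrix(M.T@G).as_rotvec().round(4),"t",o["time_s"],"F",o["wrist_force"].round(1),"open",round(o["opening"],3),"grip",round(o["grasp_force"],1), "pos",o["eef_pos"].round(4))
E
python3 -c "
from h import *
go([.5327,.235,.36],-.08)"
```

```text
shift [-441.1 -194.9   44.7] turn [-0.     -0.     -0.2158] t 0.6 F [-0.4 -0.1 -0.4] open 1.0 grip 0.0 pos [0.1676 0.55   0.4047]
```

```bash
A='[1,-190,-84,0,0,0,0]'
python3 -m pendant '[[[1,-38,-17,0,0,0,0],[1,-76,-34,0,0,0,0],[1,-114,-50,0,0,0,0],[1,-152,-67,0,0,0,0],[1,-190,-84,0,0,0,0]]]'
python3 -m pendant '[[[1,-38,-17,0,0,0,0],[1,-76,-34,0,0,0,0],[1,-114,-50,0,0,0,0],[1,-152,-67,0,0,0,0],[1,-190,-84,0,0,0,0]]]'
python3 -m pendant '[[[1,-20,-9,15,0,0,-0.07],[1,-40,-18,30,0,0,-0.14],[1,-61,-27,45,0,0,-0.216],[1,-61,-27,45,0,0,-0.216],[1,-61,-27,45,0,0,-0.216]]]'
python3 - <<'E'
from h import *
go([.5327,.235,.296],-.08)
c,im=shot("wrist","w1")
for b in ctrl.boxes_of("wrist","shutter_tab"):
    p=np.array(b["point"])*[640,400];print(p,b["confidence"],pix2w(c,[p],.142))
print("slot, tab predicted",w2pix(c,[[.5327,.2211,.115],[.534,.236,.142]]))
E
```

```text
time_s: 1.02
eef_pos: [0.3258, 0.413, 0.4049]
eef_rot: [0.0, 0.147, 0.989, 0.0]
wrist_force: [-0.1, 0.3, 0.3]
opening: 0.997
grasp_force: 0.0
time_s: 1.43
eef_pos: [0.4834, 0.2769, 0.405]
eef_rot: [0.0, 0.147, 0.989, 0.0]
wrist_force: [0.2, 1.2, -0.3]
opening: 1.0
grasp_force: 0.0
time_s: 1.85
eef_pos: [0.533, 0.234, 0.3585]
eef_rot: [-0.001, 0.041, 0.999, -0.0]
wrist_force: [-0.4, 0.6, 0.9]
opening: 1.001
grasp_force: 0.0
shift [ 0.2  1.  62.5] turn [-0.0006 -0.0024 -0.0029] t 1.85 F [-0.4  0.6  0.9] open 1.001 grip 0.0 pos [0.533  0.234  0.3585]
[313.408 214.6  ] 0.56 [[0.52535287 0.22939161 0.142     ]]
slot, tab predicted [[304.62760426 211.9669742 ]
 [323.61676221 225.08547489]]
```

View pics/w1.png

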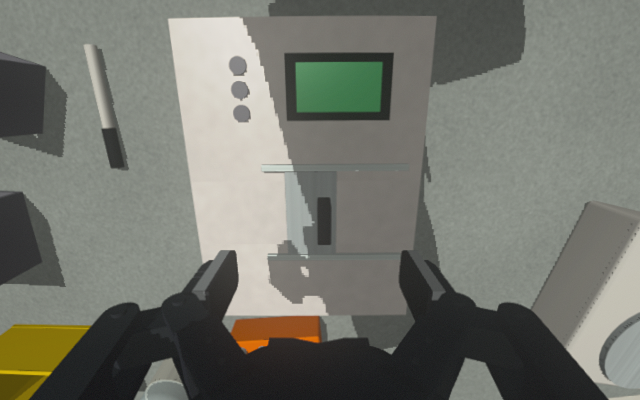

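The wrist view shows the tab centred at (324,221), within 4 px of my prediction, with the slot still covered. I'll pinch it now.

```bash
python3 - <<'E'
from h import *
c=cam("wrist")
print(pix2w(c,[(169,18),(437,15)],.115).round(4),pix2w(c,[(324,221)],.142).round(4))
E
python3 -m pendant '[[[0.6,0,1,20,0,0,0],[0.6,0,1,40,0,0,0],[0.6,0,1,62,0,0,0],[0.6,0,1,62,0,0,0],[0.6,0,1,62,0,0,0]]]'
python3 -m pendant '[[[0,0,0,0,0,0,0],[0,0,0,0,0,0,0],[0,0,0,0,0,0,0],[0,0,0,0,0,0,0],[0,0,0,0,0,0,0]]]'
python3 -c "
from h import *
go([.5327+.06*.08,.2211+.06,.296],-.08)"
```

```text
[[0.3865 0.1441 0.115 ]
 [0.3998 0.325  0.115 ]] [[0.5315 0.238  0.142 ]]
time_s: 2.37
eef_pos: [0.5318, 0.2368, 0.2977]
eef_rot: [-0.001, 0.039, 0.999, -0.0]
wrist_force: [-0.3, -0.5, 1.5]
opening: 0.602
grasp_force: 0.0
time_s: 2.78
eef_pos: [0.5332, 0.2362, 0.2995]
eef_rot: [0.001, 0.04, 0.999, 0.0]
wrist_force: [-1.4, 0.2, 7.7]
opening: 0.094
grasp_force: 59.7
shift [-0.7 45.1  3.6] turn [0.0011 0.0025 0.0002] t 2.7833 F [-1.4  0.2  7.7] open 0.094 grip 59.7 pos [0.5332 0.2362 0.2995]
```

```bash
python3 -m pendant '[[[0,0,9,-1,0,0,0],[0,0,18,-2,0,0,0],[0,0,27,-2,0,0,0],[0,0,36,-2,0,0,0],[0,0,40,-2,0,0,0]]]'
python3 -m pendant '[[[0,0,2,0,0,0,0],[0,0,4,0,0,0,0],[0,0,6,0,0,0,0],[0,0,6,0,0,0,0],[0,0,6,0,0,0,0]]]'
python3 -c "
from h import *
go([.5327+.06*.08,.2211+.06,.296],-.08)"
```

```text
time_s: 3.2
eef_pos: [0.5364, 0.2771, 0.2996]
eef_rot: [0.001, 0.04, 0.999, 0.0]
wrist_force: [5.5, -1.4, -3.7]
opening: 0.1
grasp_force: 59.3
time_s: 3.62
eef_pos: [0.5368, 0.2827, 0.2997]
eef_rot: [0.001, 0.04, 0.999, 0.0]
wrist_force: [5.3, 1.2, -4.7]
opening: 0.098
grasp_force: 59.2
shift [-0.8 -1.6  3.7] turn [0.0007 0.0016 0.0007] t 3.6167 F [ 5.3  1.2 -4.7] open 0.098 grip 59.2 pos [0.5368 0.2827 0.2997]
```

No stop felt yet, so I'll continue in small steps until the y force rises.

```bash
for i in 1; do python3 -m pendant '[[[0,0,1,0,0,0,0],[0,0,2,0,0,0,0],[0,0,2,0,0,0,0],[0,0,2,0,0,0,0]]]'
python3 -m pendant '[[[0,0,1,0,0,0,0],[0,0,2,0,0,0,0],[0,0,2,0,0,0,0],[0,0,2,0,0,0,0]]]'; done | grep -E "pos|force"
```

```text
eef_pos: [0.537, 0.2837, 0.2996]
wrist_force: [4.6, -6.8, -3.1]
grasp_force: 59.4
eef_pos: [0.5372, 0.2844, 0.2995]
wrist_force: [3.2, -13.3, 0.2]
grasp_force: 59.9
```

The y force rose to 13 N, so the shutter is against its end stop. I'll release, rise and check the slot.

```bash
python3 -m pendant '[[[0.6,0,0,0,0,0,0],[0.6,0,0,0,0,0,0],[0.6,0,0,0,0,0,0],[0.6,0,0,0,0,0,0],[0.6,0,0,0,0,0,0]]]'
python3 -m pendant '[[[0.6,0,-15,-30,0,0,0],[0.6,0,-30,-70,0,0,0],[0.6,0,-50,-80,0,0,0],[0.6,0,-50,-80,0,0,0],[0.6,0,-50,-80,0,0,0]]]'
python3 - <<'E'
from h import *
c,im=shot("wrist","w2")
go([.563,-.185,.38],-.13)
p=w2pix(c,[[.5327,.2211,.115]])[0];print(p)
x,y=(p-[100,75]).astype(int)
cv2.imwrite("pics/w2c.png",cv2.resize(im[y:y+150,x:x+200,::-1],(800,600),interpolation=cv2.INTER_CUBIC));print(x,y)
E
```

```text
time_s: 4.7
eef_pos: [0.5365, 0.2864, 0.2998]
eef_rot: [-0.0, 0.04, 0.999, 0.0]
wrist_force: [-0.1, 0.1, 1.0]
opening: 0.6
grasp_force: 0.0
time_s: 5.12
eef_pos: [0.5329, 0.2356, 0.3809]
eef_rot: [0.001, 0.041, 0.999, 0.0]
wrist_force: [-0.0, 0.1, -0.8]
opening: 0.602
grasp_force: 0.0
shift [ -64.3 -417.3   -0.8] turn [ 0.0004 -0.0003  0.0496] t 5.1667 F [ 0.5  0.2 -1.4] open 0.603 grip 0.0 pos [0.5324 0.2361 0.3794]
[303.4713414  202.12119225]
203 127
```

View pics/w2c.png

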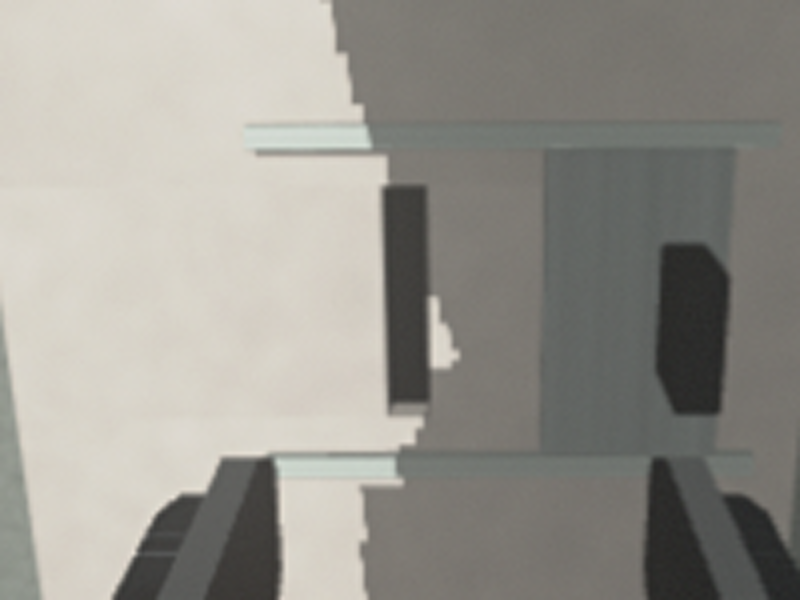

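Slot fully clear: centre near (304.5,201.5), shutter well to its +y.

```bash
python3 - <<'E'
from h import *
c=cam("wrist")
q=(np.array([(382,186),(427,185),(430,412),(389,414)])+.5)/4-.5+[203,127]
w=pix2w(c,q,.115);print(w.round(4),w.mean(0).round(4))
d=w[3]-w[0]+w[2]-w[1];print("yaw",np.arctan2(d[1],d[0]))
E
python3 -m pendant '[[[1,-7,-40,0,0,0,0.02],[1,-13,-80,0,0,0,0.04],[1,-19,-120,0,0,0,0.05],[1,-25,-160,0,0,0,0.05],[1,-31,-200,0,0,0,0.05]]]'|head -2
python3 -m pendant '[[[1,-5,-40,0,0,0,0],[1,-10,-80,0,0,0,0],[1,-15,-120,0,0,0,0],[1,-20,-160,0,0,0,0],[1,-22,-200,0,0,0,0]]]'|head -2
python3 -m pendant '[[[1,0,-10,0,0,0,0],[1,0,-18,0,0,0,0],[1,0,-18,0,0,0,0]]]'|head -2
python3 - <<'E'
from h import *
c,im=shot("wrist","w3")
go([.563,-.185,.38],-.13)
print("check",w2pix(c,[.563,-.185,.143]))
for n in("check_paddle","wide_paddle"):
    for b in ctrl.boxes_of("wrist",n):
        p=np.array(b["point"])*[640,400];print(n,p,b["confidence"],pix2w(c,[p],.143))
E
```

```text
[[0.5048 0.2195 0.115 ]
 [0.5054 0.2291 0.115 ]
 [0.5579 0.225  0.115 ]
 [0.5577 0.2157 0.115 ]] [0.5315 0.2223 0.115 ]
yaw -0.0754454782484375
time_s: 5.58
eef_pos: [0.5472, 0.0335, 0.3779]
time_s: 6.0
eef_pos: [0.5435, -0.168, 0.3778]
time_s: 6.25
eef_pos: [0.5411, -0.1853, 0.3782]
shift [-21.7   2.   -1.6] turn [ 0.0015 -0.0019  0.0001] t 6.3 F [ 1.1 -0.7  0.8] open 1.003 grip 0.0 pos [ 0.5413 -0.1842  0.3785]
check [[323.88156602 239.68342894]]
check_paddle [321.024 226.92 ] 0.91 [[ 0.55162861 -0.18585082  0.143     ]]
wide_paddle [228.032 223.   ] 0.89 [[ 0.53865755 -0.25845082  0.143     ]]
```

View pics/w3.png

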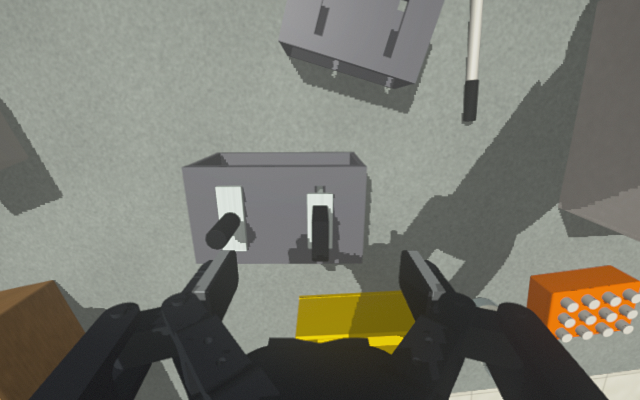

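The bar grip top is near (320,241) with its shoulder at (308–333,193–250); the knobbed paddle is on the left at (228,223). I'll refine the position and yaw.

Run:
```python
from h import *
c=cam("wrist")
w=pix2w(c,[(196,263),(362,263),(366,166),(184,167)],.095);print("stand",w.round(4),"mean",w.mean(0).round(4))
d=w[1]-w[0]+w[2]-w[3];print("yaw",np.arctan2(-d[0],d[1]))
s=pix2w(c,[(308,194),(333,193)],.101);print("shoulder near corners",s.round(4))
print("bar top far end/sides",pix2w(c,[(313,261),(328,261),(320,261)],.143).round(4))
m=w.mean(0);
for yaw in(-.13,):print("slot pred",m+.042*np.array([-np.sin(yaw),np.cos(yaw),0]))
m=s.mean(0);print("paddle from shoulder",m+.028*np.array([np.cos(.13),-np.sin(.13),0]))
```

```text
stand [[ 0.597  -0.3191  0.095 ]
 [ 0.6188 -0.1492  0.095 ]
 [ 0.5185 -0.1374  0.095 ]
 [ 0.4977 -0.3039  0.095 ]] mean [ 0.558  -0.2274  0.095 ]
yaw -0.12577550801059018
shoulder near corners [[ 0.5365 -0.1935  0.101 ]
 [ 0.5385 -0.1705  0.101 ]]
bar top far end/sides [[ 0.5823 -0.1943  0.143 ]
 [ 0.5839 -0.1819  0.143 ]
 [ 0.5831 -0.1885  0.143 ]]
slot pred [ 0.56346719 -0.18575947  0.095     ]
paddle from shoulder [ 0.56528217 -0.18559646  0.101     ]
```

```bash
python3 -c "
from h import *
go([.565,-.186,.281],-.126)"
```

```text
shift [-23.8   0.1  98. ] turn [ 0.0011 -0.001  -0.0021] t 6.4 F [ 0.1  0.4 -0.3] open 1.0 grip 0.0 pos [ 0.5415 -0.1832  0.3791]
```

```bash
python3 -m pendant '[[[0.7,-24,0,0,0,0,0],[0.7,-24,0,30,0,0,0],[0.7,-24,0,60,0,0,0],[0.7,-24,0,85,0,0,0],[0.7,-24,0,98,0,0,0]]]'
python3 -m pendant '[[[0.5,0,0,0,0,0,0],[0,0,0,0,0,0,0],[0,0,0,0,0,0,0],[0,0,0,0,0,0,0],[0,0,0,0,0,0,0]]]'
python3 -m pendant '[[[0,0,0,0,0,0,0],[0,0,0,-4,0,0,0],[0,0,0,-8,0,0,0],[0,0,0,-12,0,0,0],[0,0,0,-12,0,0,0]]]'
```

```text
time_s: 6.82
eef_pos: [0.5643, -0.1854, 0.2782]
eef_rot: [-0.002, 0.064, 0.998, 0.001]
wrist_force: [-0.2, -0.3, -0.7]
opening: 0.704
grasp_force: 0.0
time_s: 7.23
eef_pos: [0.5659, -0.1882, 0.284]
eef_rot: [0.002, 0.065, 0.998, -0.001]
wrist_force: [0.8, 0.4, 4.1]
opening: 0.158
grasp_force: 58.9
time_s: 7.65
eef_pos: [0.5652, -0.1882, 0.2947]
eef_rot: [0.001, 0.065, 0.998, -0.0]
wrist_force: [0.3, 0.7, -1.3]
opening: 0.153
grasp_force: 58.4
```

```bash
python3 -m pendant '[[[0,0,0,-30,0,0,0],[0,0,0,-60,0,0,0],[0,0,0,-95,0,0,0],[0,0,0,-130,0,0,0],[0,0,0,-140,0,0,0]]]'
python3 -c "
from h import *
go([.5315,.2223,.43],-.0755)"
```

```text
time_s: 8.07
eef_pos: [0.5659, -0.1885, 0.4402]
eef_rot: [0.004, 0.065, 0.998, -0.002]
wrist_force: [0.0, -0.6, -0.0]
opening: 0.153
grasp_force: 58.9
shift [ 87.3 402.9   8. ] turn [-0.0038  0.0084 -0.0543] t 8.0667 F [ 0.  -0.6 -0. ] open 0.153 grip 58.9 pos [ 0.5659 -0.1885  0.4402]
```

```bash
python3 -m pendant '[[[0,8,35,0,0,0,0],[0,16,72,0,0,0,0],[0,24,110,0,0,0,0],[0,32,148,0,0,0,0],[0,40,186,0,0,0,0]]]' | head -2
python3 -m pendant '[[[0,8,38,0,0,0,0],[0,16,76,0,0,0,-0.02],[0,24,114,0,0,0,-0.04],[0,32,152,0,0,0,-0.054],[0,40,180,0,0,0,-0.054]]]' |head -2
python3 -m pendant '[[[0,3,16,0,0,0,0],[0,5,30,0,0,0,0],[0,5,36,8,0,0,0],[0,5,36,8,0,0,0],[0,5,36,8,0,0,0]]]'
python3 - <<'E'
from h import *
c,im=shot("wrist","w4")
go([.5315,.2223,.43],-.0755)
z=ctrl.get_obs()["eef_pos"][2]
print("slot",w2pix(c,[.5315,.2223,.115]))
shot("side","s4"); shot("scene","c4")
a=cv2.imread("pics/s4.png");b=cv2.imread("pics/c4.png");w=cv2.imread("pics/w4.png")
f=lambda i,x,y:cv2.resize(i[y:y+100,x:x+133],(400,300),interpolation=cv2.INTER_CUBIC)
p=w2pix(cam("side"),[.5315,.2223,.18])[0];q=w2pix(cam("scene"),[.5315,.2223,.18])[0];print(p,q)
cv2.imwrite("pics/m4.png",np.vstack([np.hstack([f(a,int(p[0])-66,int(p[1])-50),f(b,int(q[0])-66,int(q[1])-50)]),np.hstack([f(w,240,160),f(w,240,260)])]))
E
```

```text
time_s: 8.48
eef_pos: [0.5488, 0.0031, 0.4329]
time_s: 8.9
eef_pos: [0.5323, 0.188, 0.4329]
time_s: 9.32
eef_pos: [0.5306, 0.2211, 0.4241]
eef_rot: [-0.001, 0.038, 0.999, -0.001]
wrist_force: [-0.5, -1.0, -1.5]
opening: 0.155
grasp_force: 59.0
shift [-0.5  1.6 -5.3] turn [-0.0009 -0.0016 -0.0009] t 9.3667 F [ 0.   0.7 -1.7] open 0.157 grip 59.0 pos [0.5309 0.2208 0.4247]
slot [[321.43108915 189.92627466]]
[268.30987573 122.81652121] [448.36159148 183.65667158]
```

View pics/m4.png

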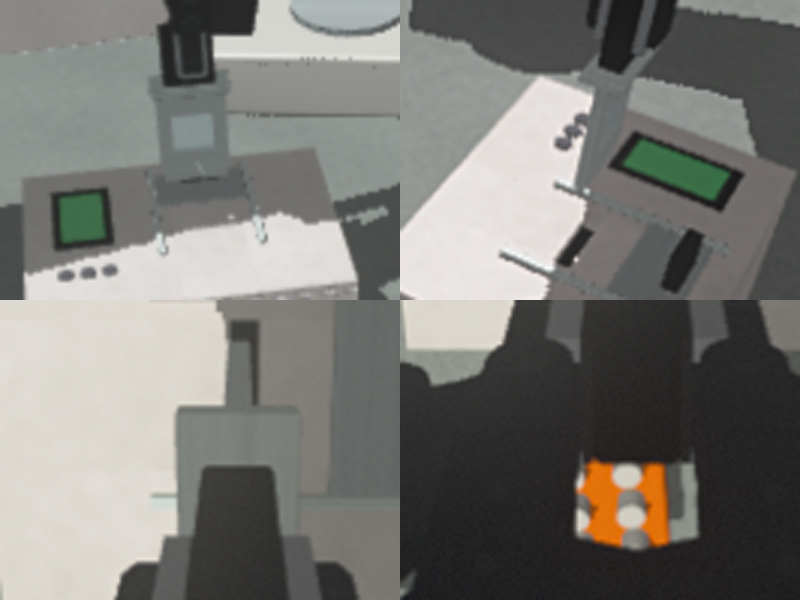

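Blade hangs upright above the open slot in all views. I'll compare the paddle model's projected corners with the picture to get its offset in the grip.

Run:
```python
from h import *
from scipy.optimize import least_squares
o=ctrl.get_obs();T=o["eef_pos"];print(T.round(4))
W=cam("wrist");S=cam("side");y=-.0765
s=400/133.
wp=lambda *p:(np.array(p)+.5)/s-.5+[240,160]
sp=lambda *p:(np.array(p)+.5)/s-.5+[202,72]
# model points (paddle frame): near (-x) shoulder top corners; in wrist image left is -y
mw=[(-.028,-.012,.006),(-.028,.012,.006),(-.023,-.002,-.075),(-.023,.002,-.075)]
ow=wp((177,108),(299,108),(230,40),(251,40))
ms=[(-.025,-.003,-.069),(.025,-.003,-.069),(-.028,-.012,.006),(.028,-.012,.006)]
os_=sp((160,174),(232,172),(149,84),(229,77))
def pts(p,m):
    r=R.from_euler("zyx",[y,p[4],p[3]]);return T+[0,0,-.1875]+p[:3]+r.apply(m)
f=lambda p:np.r_[(w2pix(W,pts(p,mw))-ow).ravel(),(w2pix(S,pts(p,ms))-os_).ravel(),p[:2]/.002,p[2]/.002,p[3:]/.02]
r=least_squares(f,np.zeros(5),x_scale=[.001]*3+[.01]*2)
print("offset mm",(r.x[:3]*1000).round(2),"tilt",r.x[3:].round(3));print(f(r.x).round(1))
print("blade bottom centre",pts(r.x,[(0,0,-.075)]), "z shoulder",pts(r.x,[(0,0,0)]))
```

```text
[0.5311 0.2205 0.4255]
offset mm [-4.03 -0.78  1.33] tilt [0.003 0.001]
[-0.7  0.3  1.6  0.2  0.8 -0.1 -1.4 -0.1  0.8 -0.2 -0.6 -1.9  0.2  2.
  0.5  1.8 -2.  -0.4  0.7  0.2  0.1]
blade bottom centre [[0.52698086 0.21999772 0.16429689]] z shoulder [[0.52708971 0.21975997 0.23929643]]
```

```bash
python3 -m pendant '[[[0,-4,2.5,10,0,0,0],[0,-4,2.5,20,0,0,0],[0,-4,2.5,30,0,0,0],[0,-4,2.5,39,0,0,0],[0,-4,2.5,39,0,0,0]]]'
python3 -m pendant '[[[0,0,0,0,0,0,0],[0,0,0,0,0,0,0]]]' | head -3
python3 - <<'E'
from h import *
c,im=shot("wrist","w5");T=ctrl.get_obs()["eef_pos"]
f=lambda i,x,y:cv2.resize(i[y:y+75,x:x+100],(400,300),interpolation=cv2.INTER_CUBIC)
_,a=shot("side","s5");_,b=shot("scene","c5")
cs,cc=cam("side"),cam("scene")
p=w2pix(cs,[.5315,.2223,.12])[0].astype(int);q=w2pix(cc,[.5315,.2223,.12])[0].astype(int)
L=[(p[0]-50,p[1]-37),(q[0]-50,q[1]-37),(270,150)];print(T,L)
cv2.imwrite("pics/m5.png",np.vstack([np.hstack([f(a,*L[0]),f(b,*L[1])]),np.hstack([f(im,*L[2]),f(im,270,200)])])[:,:,::-1])
E
```

```text
time_s: 9.88
eef_pos: [0.5342, 0.2234, 0.3833]
eef_rot: [-0.003, 0.038, 0.999, -0.001]
wrist_force: [-1.3, 0.7, -2.2]
opening: 0.153
grasp_force: 59.1
time_s: 10.05
eef_pos: [0.5351, 0.2238, 0.3868]
eef_rot: [0.0, 0.038, 0.999, -0.0]
[0.53518599 0.2238308  0.38716944] [(np.int64(220), np.int64(107)), (np.int64(391), np.int64(172)), (270, 150)]
```

View pics/m5.png

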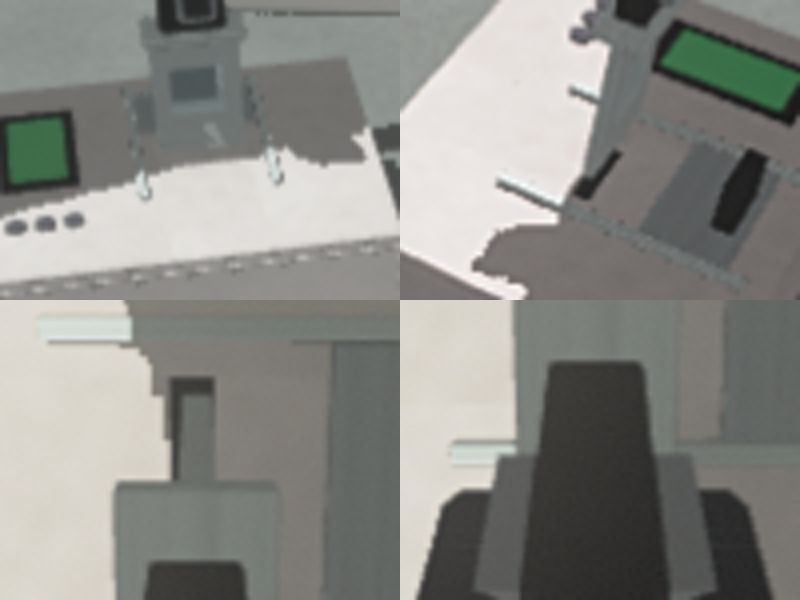

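Run:
```python
from h import *
c=cam("wrist");M=Rq(ctrl.get_obs()["eef_rot"]).as_matrix()
g=lambda u,v,z:pix2w(c,[((u+.5)/4-.5+270,(v+.5)/4-.5+150)],z)[0]
e=np.array([np.cos(.0755),-np.sin(.0755),0])
a=g(193,78,.115)+.027*e;k=g(171,78,.115);l=g(215,78,.115)
print("slot",a,"width",np.linalg.norm(k-l))
for u in(195,197): 
    b=g(u,93,.126)+.023*e;print("blade",b,"needed shift tool mm",M.T@(a-b)*1000)
print(np.linalg.norm(g(180,93,.126)-g(214,93,.126)))
o=ctrl.get_obs();print(M.round(4))
```

```text
slot [0.53447735 0.22197245 0.115     ] width 0.009655700108430363
blade [0.53142547 0.22264255 0.126     ] needed shift tool mm [-3.08020957 -0.44099519 11.00367355]
blade [0.53145758 0.22306202 0.126     ] needed shift tool mm [-3.07991103 -0.8616888  11.00353562]
0.007151828814522253
[[-9.971e-01  7.560e-02  1.300e-03]
 [ 7.560e-02  9.971e-01  2.000e-04]
 [-1.200e-03  3.000e-04 -1.000e+00]]
```

```bash
python3 -m pendant '[[[0,-2.5,-0.6,2,0,0,0],[0,-2.5,-0.6,6,0,0,0],[0,-2.5,-0.6,10,0,0,0],[0,-2.5,-0.6,14,0,0,0],[0,-2.5,-0.6,14,0,0,0]]]'
python3 -m pendant '[[[0,0,0,2,0,0,0],[0,0,0,4,0,0,0],[0,0,0,4,0,0,0],[0,0,0,4,0,0,0]]]'
python3 -c "
from h import *
shot('wrist','w6')"
```

```text
time_s: 10.62
eef_pos: [0.5371, 0.2229, 0.3713]
eef_rot: [-0.001, 0.038, 0.999, -0.0]
wrist_force: [-1.2, -0.4, -2.4]
opening: 0.156
grasp_force: 59.1
time_s: 10.95
eef_pos: [0.5374, 0.223, 0.3686]
eef_rot: [-0.0, 0.038, 0.999, -0.0]
wrist_force: [0.2, -1.1, -1.4]
opening: 0.156
grasp_force: 59.1
```

Run:
```python
import cv2
a=cv2.imread("pics/w6.png")
cv2.imwrite("pics/w6c.png",cv2.resize(a[150:225,270:370],(800,600),interpolation=cv2.INTER_CUBIC))
```

```text
(no output)
```

View pics/w6c.png

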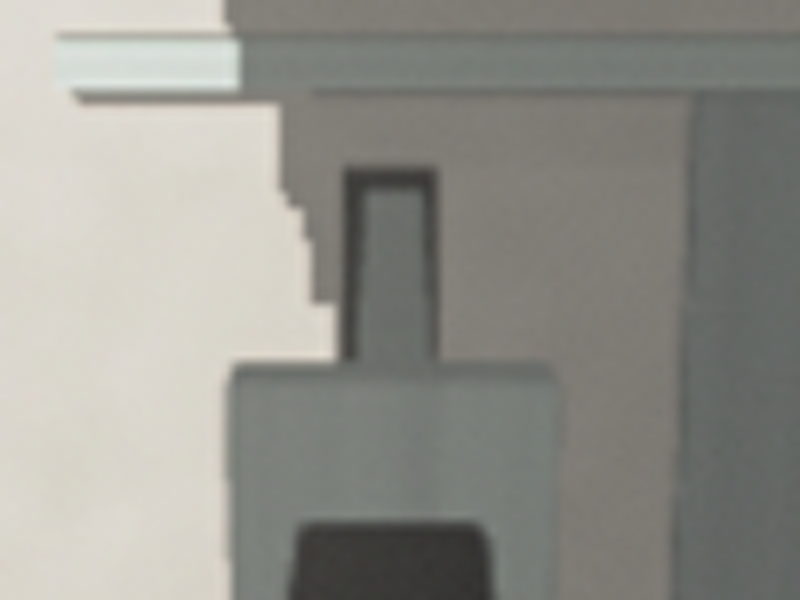

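Blade is in the slot and centred, with about a 2 mm gap at the end and equal gaps on both sides. I'll lower it slowly now.

```bash
python3 -m pendant '[[[0,0,0,5,0,0,0],[0,0,0,10,0,0,0],[0,0,0,15,0,0,0],[0,0,0,20,0,0,0],[0,0,0,20,0,0,0]]]' | sed -n 2,4p
python3 -m pendant '[[[0,0,0,5,0,0,0],[0,0,0,10,0,0,0],[0,0,0,15,0,0,0],[0,0,0,20,0,0,0],[0,0,0,20,0,0,0]]]'| sed -n 2,4p
python3 -m pendant '[[[0,0,0,5,0,0,0],[0,0,0,10,0,0,0],[0,0,0,16,0,0,0],[0,0,0,16,0,0,0],[0,0,0,16,0,0,0]]]'| sed -n 2,4p
python3 -m pendant '[[[0,0,0,0,0,0,0],[0,0,0,0,0,0,0],[0,0,0,0,0,0,0],[0,0,0,0,0,0,0],[0,0,0,0,0,0,0]]]'
python3 - <<'E'
from h import *
o=ctrl.get_obs();print(o["time_s"],o["torque"].round(3))
_,a=shot("side","s7");_,b=shot("scene","c7");w,im=shot("wrist","w7")
f=lambda i,x,y:cv2.resize(i[y:y+75,x:x+100],(400,300),interpolation=cv2.INTER_CUBIC)
cv2.imwrite("pics/m7.png",np.vstack([np.hstack([f(a,220,97),f(b,391,162)]),np.hstack([f(im,270,150),f(im,270,225)])])[:,:,::-1])
E
```

```text
eef_pos: [0.537, 0.2228, 0.3469]
eef_rot: [-0.001, 0.038, 0.999, -0.0]
wrist_force: [-0.4, -0.0, -1.6]
eef_pos: [0.537, 0.2229, 0.3272]
eef_rot: [-0.001, 0.038, 0.999, -0.0]
wrist_force: [-0.3, -0.1, -1.4]
eef_pos: [0.5372, 0.2229, 0.3121]
eef_rot: [-0.001, 0.038, 0.999, -0.0]
wrist_force: [0.7, -0.2, -1.9]
time_s: 12.67
eef_pos: [0.5375, 0.223, 0.3129]
eef_rot: [0.0, 0.038, 0.999, 0.0]
wrist_force: [0.5, 0.5, -2.2]
opening: 0.155
grasp_force: 59.1
12.6667 [-0.033 -0.033 -0.014]
```

View pics/m7.png

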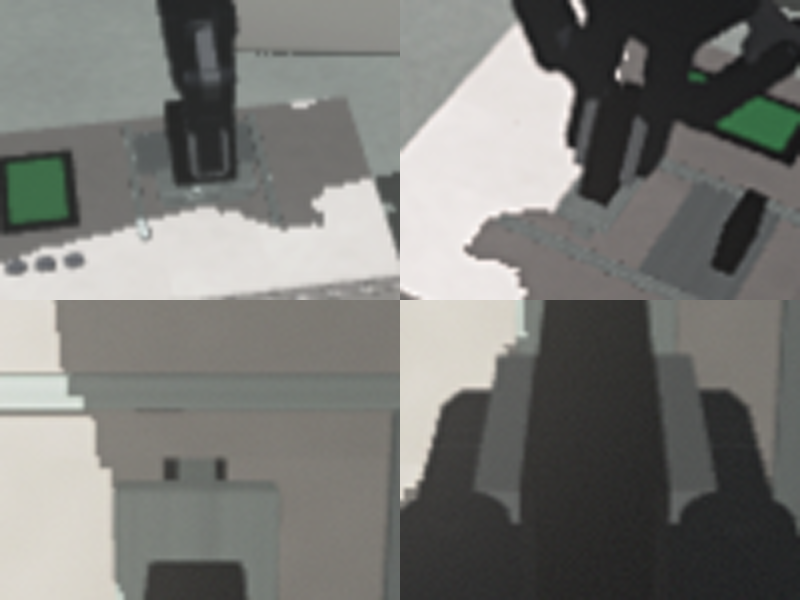

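```bash
python3 - <<'E'
from h import *
p=ctrl.camera_params("wrist");T=np.eye(4)
T[:3,:3]=R.from_quat([.0378,.99929,0,0]).as_matrix();T[:3,3]=[.5374,.223,.3686]
c=(np.array(p["mtx"]),np.array(p["distortion"]),T@np.array(p["tool_from_camera"]))
print(c[2][:3,3],c[2][:3,2])
g=lambda u,v,z:pix2w(c,[((u+.5)/8-.5+270,(v+.5)/8-.5+150)],z)[0]
for z in(.105,.107,.109): print(z,"tip gap x mm",(g(392,187,z)-g(391,168,.115))[0]*1000)
E
python3 -m pendant '[[[0,0,0,1,0,0,0],[0,0,0,1,0,0,0],[0,0,0,1,0,0,0],[0,0,0,1,0,0,0],[0,0,0,1,0,0,0]]]'
```

```text
[0.45918454 0.22747293 0.33867737] [ 0.3041904  -0.02417068 -0.95230456]
0.105 tip gap x mm 4.182151495577102
0.107 tip gap x mm 3.7393179449010105
0.109 tip gap x mm 3.29648439422503
time_s: 13.23
eef_pos: [0.5375, 0.223, 0.3117]
eef_rot: [0.0, 0.038, 0.999, -0.0]
wrist_force: [0.1, -0.5, -1.8]
opening: 0.155
grasp_force: 59.1
```

The tip gap is about 3.7 mm against a nominal 4 mm, so the blade is centred. The wrist force shows only the paddle's weight, and the shoulder is about 10 mm above the top. Handing in.

```bash
python3 -m pendant '[[[0,0,0,0,0,0,0],[0,0,0,0,0,0,0],[0,0,0,0,0,0,0],[0,0,0,0,0,0,0],[0,0,0,0,0,0,0]]]'; python3 -c "
from bench import ctrl
print(ctrl.hand_in())"
```

```text
time_s: 13.65
eef_pos: [0.5375, 0.223, 0.3117]
eef_rot: [0.0, 0.038, 0.999, 0.0]
wrist_force: [0.2, 0.6, -1.2]
opening: 0.155
grasp_force: 59.1
the job is handed in; nothing more can be done
None
```

I handed the job in at 13.65 s: the shutter is open against its end stop, and the gripper holds the check paddle upright and still in the reader's slot, shoulder about 10 mm (by estimate) above the top, with no sign of contact; no verdict came back.

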